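# Snap the glass-plate frame home and shut its case

### The arm

A 6-joint arm with a two-finger parallel gripper is mounted at the origin on the work surface. World frame = base frame: x ahead of the robot, y to its left, z up, the work surface at z = 0. Lengths are in m, angles in rad, forces in N, time in s.
With the tool pointing down it reaches from about 0.275 to 0.85 m from the base axis. Payload 5.2 kg.
Tool frame: the origin (TCP) lies on the centre line of the jaws, within the pads' length; the fingertips stand manip.tip_reach ahead of it and the grasp point (between the pads) lies 8 mm behind it (manip.tip_reach is the distance from the TCP to the fingertips, in m); z points along the fingers, y is the line along which they close (so a half turn about z gives the same grasp; the last joint's range is limited). The gripper opens to 85 mm and grips with 20 to 120 N. Pads are 22 mm wide; open, the fingers measure 114 mm over their backs; the gripper's body (76 mm by 85 mm) begins 54 mm behind the grasp point. The pads swing forward as they close: fully open they stand 13 mm farther back than shut.
Start: joints at [0.995, 0.259, 1.535, -0, 1.348, -0.203], TCP at [0.2, 0.512, 0.242] pointing down, gripper open.
Joint ranges: [-3.14, 3.14], [-0.91, 2.08], [0.19, 2.58], [-1.22, 4.36], [0.22, 2.71], [-3.12, 3.12]. Speed limits (rad/s): [2.57, 2.57, 3.14, 3.14, 3.14, 3.14].

### API

Orientations are given as a unit quaternion [w, x, y, z].
In Python, from station import manip gives the robot as it stands.
- The arm moves only by the tool drive_tool, never from a script. Its argument "targets" is a list that holds one entry, the list of rows, each a list of 6 numbers: the shift along the tool's x, y, z in m, then the turn, a rotation vector about the tool's x, y, z in rad. In form: [[[x, y, z, wx, wy, wz], ...]]. A call has exactly 8 rows; each row shifts and turns the commanded pose from where the row before left it, along the tool's axes as they then stand; what a row does not reach is not made up. A row lasts 1/8 s, in which the tool goes at most 62.5 mm and 10.7 degrees, less where a joint would pass 70% of its speed; a pose out of reach is approached as far as the arm can. A call with a gripper value outside its range is refused whole. "gripper" is the finger opening in m, from 0 to 0.0854, set as the call begins (left out, the last holds). The fingers move at their own pace and stop on an object; the grip force is fixed at half the most. Time passes only in rows, so rows that do not move let the fingers close, or fill a call up. It gives the time, the measured TCP pose, the force, the opening and the grip force at its end, in the units of the state.
- manip.observe(): the state, without advancing time (a new reading comes with each control period).
- manip.grab_frame(name): name is "scene" or "top"; returns a dict with "img" (420x560x3 uint8, red, green, blue), "fx", "fy", "cx", "cy" (pixels), "extrinsics" (4x4, takes a point from world to camera coordinates). Camera axes: x right, y down, z forward; pixel columns grow to the right and rows downward; lengths in m; the calibration is good to about 2 mm. A picture is of the moment at which its call begins. There is no depth.
- manip.close_job(): hands the job in; it is judged then, once.
The state is a dict: "time_s": time; "joint_positions": joint angles; "qvel": joint speeds; "effort": joint torques, N m; "eef_pos": TCP position; "orientation": TCP orientation; "wrist_force": force on the tool from outside, world axes, zero at the start; "ft_torque": the same for the moment, N m; "gripper_width": finger opening in m; "grasp_force": force on a finger pad.
Only numpy, scipy, OpenCV 4.12 (cv2) and the standard library are available. Lean on these libraries where they do the work, as an engineer would, in place of code of your own. Each camera call takes 0.05 s, during which the arm holds its last target. There are 200 camera calls.

### The job

The black frame that carries a glass plate is perched on top of the two steel spring catches in its open storage case. Without touching the glass, press the frame down at both ends until each end has snapped under its catch and the frame lies flat on the floor of the case; then fold the clear lid over and press it fully shut. Leave everything else on the bench where it is.

Things in the scene. Friction and masses are not known exactly. Their poses are not given: they have to be found in the camera images.
- case: Grey storage case fixed to the bench, 140 (x) x 200 (y) x 60 mm high. Origin: centre of its underside; z up, y along its long side, -x its front (towards the robot). Its well is 108 x 153 mm with a flat floor 36 mm above the origin; its rim is 60 mm above the origin.
- catch_left: Steel spring catch in the +y end wall of the case's well: round bar 16 mm thick, 86 mm long along x; origin on its middle, 50 mm above the case's origin, 80 mm from the case's middle. It sticks 4.5 mm out of the wall and is pushed back into it (along y) as the frame is pressed down past it, which takes 5 to 15 N.
- catch_right: The same in the -y end wall.
- carrier: Loose black frame, 104 (x) x 150 (y) x 8 mm, holding a glass plate 80 x 78 mm, its top 3 mm below the frame's top. Origin: centre of its underside; axes as the case's. Its two end bars, for pressing, are 36 mm wide (y) and 104 mm long (x); its side bars are 12 mm wide. Perched, its underside is 56 mm above the case's origin; fully home, 36 mm.
- carrier_glass: The glass plate in the carrier (fixed in it); origin at the carrier's origin. Not to be touched.
- pad_left (a point): Pressing point on the top face of the carrier's +y end bar, 56 mm from its middle and 10 mm to the front (-x); when home it is 44 mm above the case's origin.
- pad_right (a point): The same on the -y end bar.
- lid (a joint): Angle of the lid's stiff hinge in rad: 0 = fully shut, about 1.6 to 1.85 = standing open at the start; it stays where it is left (about 2 N at its edge moves it). The lid is a clear sheet with grey edging, 140 mm deep from hinge to edge, 200 mm wide (y), 7 mm thick at the edging, with a 14 mm long, 70 mm wide tab at the middle of its free edge.
- lid_hinge (a point): Middle of the lid's hinge line, which runs along the case's y axis on the far (+x) top edge: 70 mm behind the case's origin and 60.5 mm above it.
- lid_edge (a point): Middle of the lid's free edge, on the outer face (the top when shut), 140 mm from the hinge line.
- spare_frame: Another black frame with glass, same size, lying flat on the bench: leave alone. Origin: centre of its underside.
- loupe: Black magnifier, 48 mm across, 52 mm tall, standing beside the case: leave alone. Origin: centre of its underside.
- tissue_jar: Glass jar with white cap, 60 mm across, 75 mm tall, standing beside the case: leave alone. Origin: centre of its underside.
- cleaner: White bottle, 60 mm across, 150 mm tall: leave alone. Origin: centre of its underside.
- blower: Black rubber air blower, 60 mm across, 105 mm tall with a thin nozzle upwards: leave alone. Origin: centre of its underside.
- wipes_box: White paper box 110 x 120 x 70 mm: leave alone. Origin: centre of its underside.
Not all that is in view belongs to the job. What is shaped like the carrier but orange or purple is not meant.

How it is judged:
On the way:
1. both ends of the frame are home under their catches while the lid is still standing open (z of each of pad_left, pad_right in the frame of case below 0.047 m and value of joint lid above 0.9 rad), for 0.2 s.
At the end, for the whole second after the job is handed in: Both ends of the frame lie home in the case (pressing points less than 47 mm above the case's underside, 44 mm being flat on the floor) and at rest, and the lid is shut to within 0.03 rad (4 mm at its edge) (z of each of pad_left, pad_right in the frame of case below 0.047 m and value of joint lid below 0.03 rad and linear speed of carrier below 0.02 m/s); the robot touches nothing.
It fails at once if the robot touches the glass plate in the frame (more than 1 N) (contact force between any of the fingers, the arm and carrier_glass above 1 N).
It fails at once if the spare frame, loupe, jar, bottle, blower or wipes box is moved more than 30 mm from where it stood (distance of any of spare_frame, loupe, tissue_jar, cleaner, blower, wipes_box from where it was at the start of the episode above 0.03 m).
It also fails if it takes over 51 s, if anything falls off the work surface, if the arm or the gripper's body presses on something with over 40 N, if the wrist force passes 120 N, or if a joint passes its speed limit or range.

## Working session

There is one attempt and no reset: what is moved stays moved. The work goes in short steps, Python scripts to look and compute and a tool call to move; the robot and the scene stay as the last step left them, time stands still between calls to the robot, and variables do not carry over. Pictures are saved under pics/ and viewed, at most 10 in all, crops included, and the job is handed in when it is done.

Besides the shell and the picture viewer there is one more tool, called after "Request:" as name([rows], argument=value, ...), one row to a line, values as JSON. drive_tool: Moves the arm, as the interface text tells. Its arguments: {"type":"object","properties":{"targets":{"type":"array"},"gripper":{"type":"number"}},"required":["targets"]}

```bash
mkdir -p pics; ls; python3 - <<'E'
from station import manip
import cv2
s=manip.observe();print(s,manip.tip_reach)
for n in("scene","top"):
    f=manip.grab_frame(n);cv2.imwrite(f"pics/{n}0.png",f["img"][:,:,::-1]);print(n,f["fx"],f["fy"],f["cx"],f["cy"],f["extrinsics"])
E
```

```text
pics
{'time_s': 0.0, 'joint_positions': array([ 9.95182487e-01,  2.59325628e-01,  1.53609143e+00, -1.41580553e-05,
        1.34800182e+00, -2.02826228e-01]), 'qvel': array([-0.00021946,  0.00120534, -0.0009803 ,  0.00027997, -0.00172666,
        0.0009455 ]), 'effort': array([ 1.27213028e-03, -4.46039772e+01, -2.90565026e+01, -2.93836565e-04,
        1.21250586e-02, -3.35322648e-05]), 'eef_pos': array([0.20002801, 0.51178565, 0.24148068]), 'orientation': array([-3.40109029e-04,  1.85314756e-01,  9.82678791e-01, -8.47434411e-04]), 'wrist_force': array([ 0.71078999,  0.40943699, -0.33203378]), 'ft_torque': array([ 0.02581274,  0.00648249, -0.01392775]), 'grasp_force': 0.0, 'gripper_width': 0.08508008522099934} 0.011
scene 526.6324404378356 526.6324404378356 275.3967871040729 213.0493751348214 [[ 0.52938996  0.84823247  0.01574642 -0.19784626]
 [ 0.65510044 -0.39692008 -0.64288246 -0.22989432]
 [-0.53906371  0.35065101 -0.76580297  1.73620291]
 [ 0.          0.          0.          1.        ]]
top 401.74854871172795 401.74854871172795 283.9252603405911 209.6408413034325 [[-0.02056791 -0.99966824 -0.01550388  0.01598193]
 [-0.99020913  0.0225099  -0.13776497  0.43626866]
 [ 0.13806825  0.01251855 -0.9903436   1.06410627]
 [ 0.          0.          0.          1.        ]]
```

View pics/scene0.png

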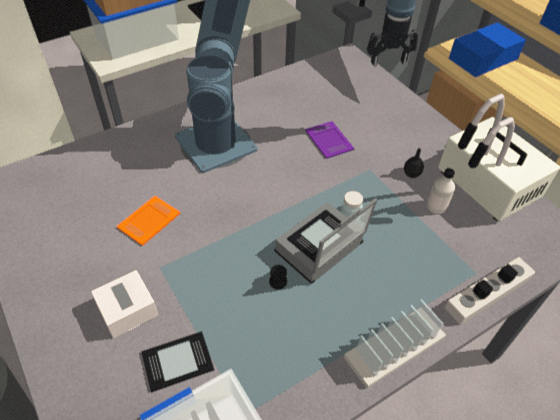

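View pics/top0.png

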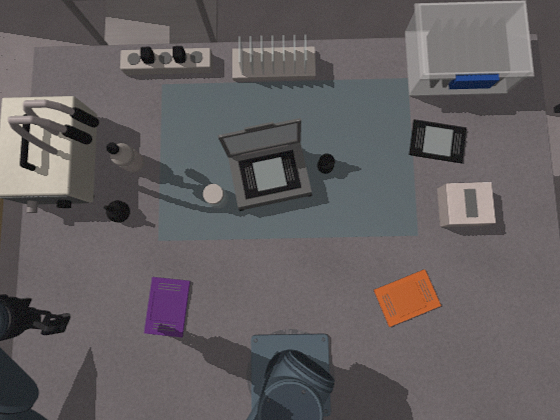

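The scene view shows the open case with the carrier at about (318,235), its lid standing behind it. In the top view the case is at (271,180), with the jar at (213,193) and the loupe at (326,163) beside it. There are two black frames: the one in the case at top (270,173), and the one flat on the bench at (438,141), which is the spare. The orange and purple ones are not meant. The frame in the case fits the description. I'll confirm it in an enlarged crop.

```bash
python3 - <<'E'
import cv2,numpy as np
a=cv2.imread("pics/top0.png")[110:220,200:345];a=cv2.resize(a,None,fx=5,fy=5,interpolation=cv2.INTER_CUBIC);cv2.imwrite("pics/c1.png",a)
E
```

```text
(no output)
```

View pics/c1.png

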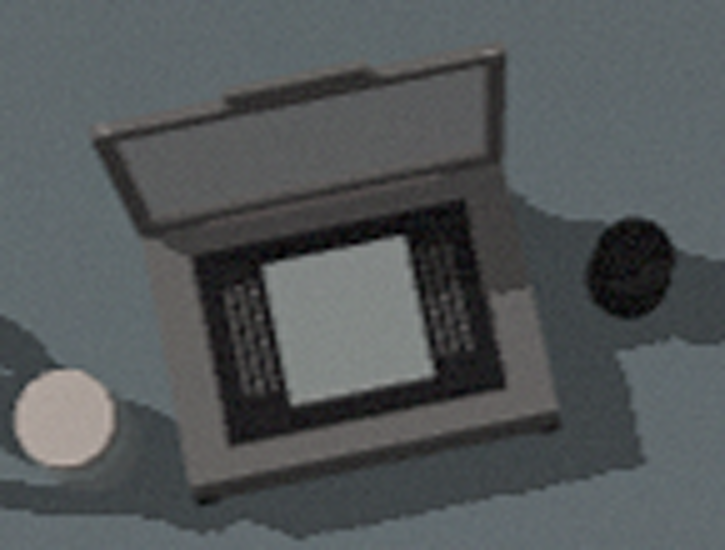

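The crop confirms a black frame with pale glass and two slotted end bars, sitting in the grey case. Its crop corners are (192,258), (465,200), (505,387) and (230,444). The front rim corners of the case are at (190,487) and (555,410), and the lid's free edge runs from (97,130) to (503,52). I'll measure these now.

```bash
cat > h.py <<'E'
import cv2,numpy as np
from station import manip
def ray(f,uv,z):
    E=np.array(f["extrinsics"]);R,t=E[:3,:3],E[:3,3];c=-R.T@t
    d=R.T@np.array([(uv[0]-f["cx"])/f["fx"],(uv[1]-f["cy"])/f["fy"],1]);return c+d*(z-c[2])/d[2]
def proj(f,p):
    E=np.array(f["extrinsics"]);q=E[:3,:3]@p+E[:3,3];return np.array([f["fx"]*q[0]/q[2]+f["cx"],f["fy"]*q[1]/q[2]+f["cy"]])
E
python3 - <<'E'
from h import *
f=manip.grab_frame("top");im=f["img"];g=im.max(2)
m=(g<55).astype(np.uint8);m=cv2.resize(g,None,fx=4,fy=4,interpolation=cv2.INTER_CUBIC)
m=((m<60)*255).astype(np.uint8)
n,l,st,ce=cv2.connectedComponentsWithStats(m)
k=l[int((110+300/5)*4),int((200+245/5)*4)];print("lab",k,st[k])
cs,_=cv2.findContours((l==k).astype(np.uint8),cv2.RETR_EXTERNAL,cv2.CHAIN_APPROX_NONE)
c=max(cs,key=cv2.contourArea)
P=np.array([ray(f,(p[0]-1.5)/4,.064)[:2] for p in c.astype(float)],np.float32)
r=cv2.minAreaRect(P);print("blackrect",r,cv2.boxPoints(r).round(4).tolist())
hand=np.array([ray(f,np.array(p)/5+[200,110]-.4,.064) for p in [(192,258),(465,200),(505,387),(230,444)]])
print("hand",hand.round(4).tolist(),hand.mean(0),[np.linalg.norm(hand[i]-hand[i-1]) for i in range(4)])
fr=np.array([ray(f,np.array(p)/5+[200,110]-.4,.06) for p in [(190,487),(555,410)]]);d=fr[0]-fr[1];print("front",fr,np.linalg.norm(d),np.arctan2(-d[0],d[1]))
d/=np.linalg.norm(d);print("centre from front",fr.mean(0)+.07*np.array([d[1],-d[0],0]))
gl=cv2.resize(im,None,fx=4,fy=4,interpolation=cv2.INTER_CUBIC).max(2)
m=((gl>125)*255).astype(np.uint8);n,l,st,ce=cv2.connectedComponentsWithStats(m);k=l[(110+64)*4,(200+70)*4];print(st[k])
print("glass",ray(f,(ce[k]-1.5)/4,.061))
cs,_=cv2.findContours((l==k).astype(np.uint8),cv2.RETR_EXTERNAL,cv2.CHAIN_APPROX_NONE)
print(cv2.minAreaRect(np.array([ray(f,(p[0]-1.5)/4,.061)[:2] for p in max(cs,key=len).astype(float)],np.float32)))
# lid angle: edge points, try theta for match
yaw=np.arctan2(-d[0],d[1]);o=fr.mean(0)+.07*np.array([d[1],-d[0],0]);o[2]=0
ex=np.array([np.cos(yaw),np.sin(yaw),0]);
s=manip.grab_frame("scene")
for th in(1.5,1.6,1.7,1.8,1.9):
    e=o+ex*(.07-.14*np.cos(th))+[0,0,.0605+.14*np.sin(th)]
    print(th,(proj(f,e)-[200,110])*5,proj(s,e))
print("scene case",proj(s,o+[0,0,.064]))
for z,p in ((.052,(326,163)),(.075,(213,193))):print("loupe/jar",ray(f,p,z))
cv2.imwrite("pics/s2.png",cv2.resize(s["img"][160:300,240:400,::-1],None,fx=4,fy=4,interpolation=cv2.INTER_CUBIC))
E
```

```text
lab 131 [  946   595   259   201 20002]
blackrect ((0.5308411121368408, 0.04474588856101036), (0.11069852113723755, 0.15645594894886017), 10.76319408416748) [[0.461899995803833, 0.11129999905824661], [0.491100013256073, -0.042399998754262924], [0.5997999906539917, -0.021800000220537186], [0.5705999732017517, 0.13189999759197235]]
hand [[0.5661, 0.1269, 0.064], [0.5946, -0.0206, 0.064], [0.4916, -0.0395, 0.064], [0.4642, 0.1072, 0.064]] [0.52913423 0.04349938 0.064     ] [np.float64(0.10377903543808471), np.float64(0.1502441642214284), np.float64(0.10473589648344432), np.float64(0.14917525908346096)]
front [[ 0.44225445  0.1290749   0.06      ]
 [ 0.479263   -0.06587409  0.06      ]] 0.198430697002426 0.18760467495348515
centre from front [0.52953049 0.04465583 0.06      ]
[ 1014   631   131   132 12284]
glass [0.5304303 0.0439001 0.061    ]
((0.5308547616004944, 0.044083964079618454), (0.07717247307300568, 0.07593429088592529), 10.825653076171875)
1.5 [302.91330089 131.87455175] [342.70954882 215.03007697]
1.6 [296.98884708 103.75216873] [346.97420397 218.24593289]
1.7 [291.33447819  76.82825175] [351.1983714  221.85080638]
1.8 [286.02797395  51.47398459] [355.32789645 225.80410156]
1.9 [281.13914787  28.02418829] [359.30889428 230.05888363]
scene case [320.49092988 234.64824841]
loupe/jar [ 0.55843828 -0.11032653  0.052     ]
loupe/jar [0.47878048 0.19187558 0.075     ]
```

View pics/s2.png

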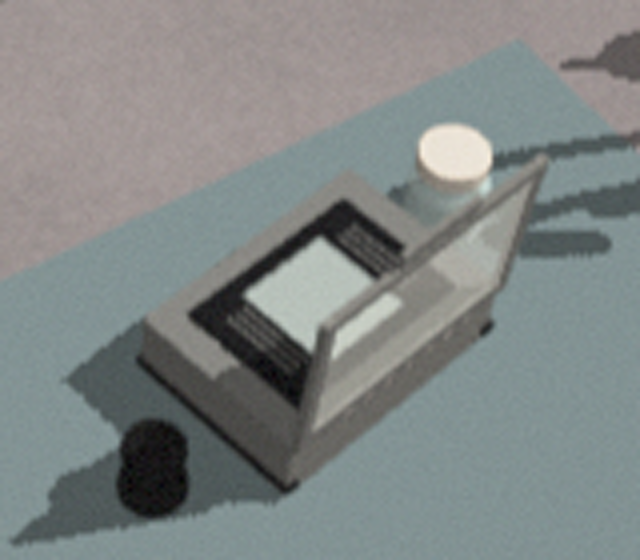

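Lid midpoint is about (349,220) in the scene and (300,91) in the top crop, so both views put the lid at about 1.65 rad. The carrier centre is (0.530, 0.044) with a yaw of 0.188, and the measured sizes match (104 x 150 frame, 198 mm front edge). First move: shut the fingers and turn the tool so its x axis lies along case y.

Request:
drive_tool([
  [[0,0,0,0,0,0.168],[0,0,0,0,0,0.168],[0,0,0,0,0,0.168],[0,0,0,0,0,0.168],[0,0,0,0,0,0.168],[0,0,0,0,0,0.168],[0,0,0,0,0,0],[0,0,0,0,0,0]],
], gripper=0)

```text
time_s: 1.2
eef_pos: [0.2003, 0.5122, 0.2422]
orientation: [0.0, 0.636, 0.772, -0.0]
wrist_force: [-0.1, 0.5, -0.2]
gripper_width: -0.0005
grasp_force: 0.0
```

Request:
drive_tool([
  [[-0.045,0.022,0,0,0,0],[-0.045,0.022,0,0,0,0],[-0.045,0.022,0,0,0,0],[-0.045,0.022,0,0,0,0],[-0.045,0.022,0,0,0,0],[-0.045,0.022,0,0,0,0],[-0.045,0.022,0,0,0,0],[0,0,0,0,0,0]],
])

```text
time_s: 2.2
eef_pos: [0.413, 0.2295, 0.2423]
orientation: [0.001, 0.638, 0.77, -0.0]
wrist_force: [-1.1, 1.2, 1.5]
gripper_width: 0.0002
grasp_force: 0.0
```

```bash
cat >> h.py <<'E'
from scipy.spatial.transform import Rotation
YAW=.188;O=np.array([.530,.044,0]);C=Rotation.from_euler('z',YAW).as_matrix()
def st(goal=None):
    s=manip.observe();p=s["eef_pos"];R=Rotation.from_quat(s["orientation"],scalar_first=True).as_matrix()
    print("t",round(s["time_s"],2),"tcp in case mm",(C.T@(p-O)*1e3).round(1),"tool z in case",(C.T@R[:,2]).round(3),"tool x",(C.T@R[:,0]).round(3),"F",(C.T@s["wrist_force"]).round(1),"w",round(s["gripper_width"],4))
    print("q",s["joint_positions"].round(2))
    if goal is not None: print("shift tool",(R.T@(C@np.array(goal)+O-p)).round(4))
E
python3 -c "
from h import *
st([-.010,.056,.095])"
```

```text
t 2.2 tcp in case mm [-80.2 204.  242.3] tool z in case [ 0.001 -0.001 -1.   ] tool x [ 0.001  1.    -0.001] F [-0.8  1.3  1.5] w 0.0002
q [ 0.27  0.12  1.71 -0.    1.31  0.08]
shift tool [-0.1479  0.0702  0.1475]
```

Request:
drive_tool([
  [[-0.037,0.0175,0,0,0,0],[-0.037,0.0175,0,0,0,0],[-0.037,0.0175,0,0,0,0],[-0.037,0.0175,0,0,0,0],[0,0,0.04,0,0,0],[0,0,0.04,0,0,0],[0,0,0.04,0,0,0],[0,0,0.025,0,0,0]],
])

```text
time_s: 3.2
eef_pos: [0.5063, 0.1009, 0.0954]
orientation: [-0.001, 0.636, 0.772, -0.001]
wrist_force: [0.0, -0.5, 0.5]
gripper_width: -0.0002
grasp_force: 0.0
```

```bash
python3 -c "
from h import *
st([-.010,.056,.055])
f=manip.grab_frame('top');s=manip.grab_frame('scene')
a=cv2.resize(f['img'][110:220,200:320,::-1],None,fx=3,fy=3);b=cv2.resize(s['img'][170:280,260:380,::-1],None,fx=3,fy=3)
cv2.imwrite('pics/p3.png',np.hstack([a,b]))"
```

```text
t 3.2 tcp in case mm [-12.6  60.3  95.4] tool z in case [-0.003  0.001 -1.   ] tool x [-0.005  1.     0.001] F [-0.1 -0.5  0.5] w -0.0002
q [-0.02  0.35  1.81  0.    0.99 -0.21]
shift tool [-0.0044  0.0027  0.0404]
```

View pics/p3.png

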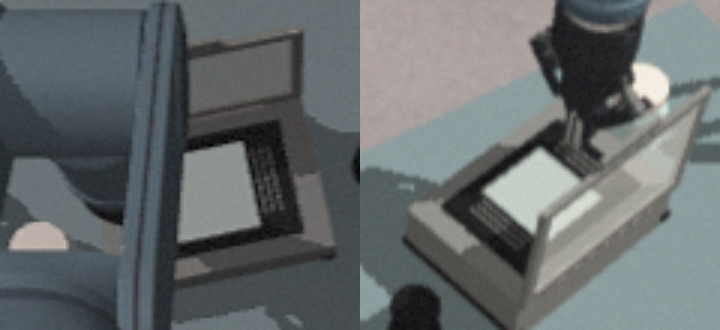

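The scene crop shows the shut fingertips over the +y end bar, at about (575,140) in the composite, clear of the glass and the lid. I'll shift 4 mm and press down gently.

Request:
drive_tool([
  [[-0.004,0.003,0.006,0,0,0],[0,0,0.006,0,0,0],[0,0,0.006,0,0,0],[0,0,0.005,0,0,0],[0,0,0.005,0,0,0],[0,0,0.005,0,0,0],[0,0,0.004,0,0,0],[0,0,0,0,0,0]],
])

```text
time_s: 4.3
eef_pos: [0.5111, 0.0965, 0.0598]
orientation: [-0.0, 0.637, 0.771, -0.0]
wrist_force: [0.3, -0.7, 0.5]
gripper_width: 0.0003
grasp_force: 0.0
```

```bash
python3 -c "
from h import *
st([-.010,.056,.055])"
```

```text
t 4.3 tcp in case mm [-8.8 55.1 59.8] tool z in case [-0.001  0.    -1.   ] tool x [-0.002  1.     0.   ] F [ 0.1 -0.8  0.5] w 0.0003
q [-0.03  0.4   1.83 -0.    0.91 -0.22]
shift tool [ 0.0009 -0.0012  0.0048]
```

Request:
drive_tool([
  [[0,0,0.002,0,0,0],[0,0,0.002,0,0,0],[0,0,0.001,0,0,0],[0,0,0.001,0,0,0],[0,0,0.001,0,0,0],[0,0,0,0,0,0],[0,0,0,0,0,0],[0,0,0,0,0,0]],
])

```text
time_s: 5.3
eef_pos: [0.5119, 0.0965, 0.0578]
orientation: [0.001, 0.637, 0.771, 0.001]
wrist_force: [-12.6, -0.0, 39.0]
gripper_width: -0.0001
grasp_force: 19.4
```

```bash
python3 -c "
from h import *
st([-.010,.056,.055])"
```

```text
t 5.3 tcp in case mm [-7.9 55.  57.8] tool z in case [ 0.003 -0.001 -1.   ] tool x [-0.003  1.    -0.001] F [-12.4   2.3  39. ] w -0.0001
q [-0.03  0.41  1.83 -0.    0.9  -0.22]
shift tool [ 0.001  -0.0021  0.0028]
```

39 N with the tip at about 46 mm, well past the catch, so the left end seems to be on the floor. I'll lift and move to the right end.

Request:
drive_tool([
  [[0,0,-0.025,0,0,0],[0,0,-0.025,0,0,0],[-0.037,-0.001,0,0,0,0],[-0.037,-0.001,0,0,0,0],[-0.037,0,0,0,0,0],[0,0,0,0,0,0],[0,0,0,0,0,0],[0,0,0,0,0,0]],
])

```text
time_s: 6.3
eef_pos: [0.53, -0.0118, 0.1032]
orientation: [-0.0, 0.636, 0.771, -0.0]
wrist_force: [0.4, 1.2, 0.2]
gripper_width: -0.0003
grasp_force: 0.0
```

```bash
python3 -c "
from h import *
st([-.010,-.056,.055])
f=manip.grab_frame('top');s=manip.grab_frame('scene')
a=cv2.resize(f['img'][110:220,210:330,::-1],None,fx=3,fy=3);b=cv2.resize(s['img'][170:280,260:380,::-1],None,fx=3,fy=3)
cv2.imwrite('pics/p4.png',np.hstack([a,b]))"
```

```text
t 6.3 tcp in case mm [-10.4 -54.9 103.2] tool z in case [-0.  0. -1.] tool x [-0.003  1.     0.   ] F [0.6 1.1 0.2] w -0.0003
q [-0.23  0.36  1.77  0.    1.02 -0.42]
shift tool [-0.0012  0.0004  0.0482]
```

View pics/p4.png

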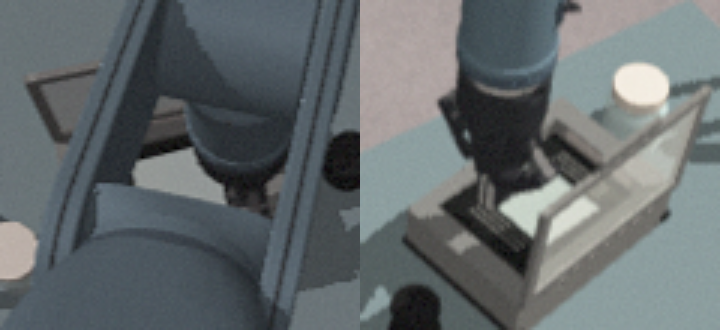

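In the scene crop the left end now sits lower in the well, and the fingers are over the right end bar at about (490,205). I'll press the right end.

Request:
drive_tool([
  [[-0.001,0,0.008,0,0,0],[0,0,0.008,0,0,0],[0,0,0.007,0,0,0],[0,0,0.006,0,0,0],[0,0,0.005,0,0,0],[0,0,0.005,0,0,0],[0,0,0.004,0,0,0],[0,0,0,0,0,0]],
])

```text
time_s: 7.4
eef_pos: [0.5303, -0.0139, 0.0599]
orientation: [-0.0, 0.637, 0.771, -0.0]
wrist_force: [0.1, -0.2, 0.4]
gripper_width: -0.0001
grasp_force: 0.0
```

Request:
drive_tool([
  [[0,0,0.001,0,0,0],[0,0,0.001,0,0,0],[0,0,0.001,0,0,0],[0,0,0.001,0,0,0],[0,0,0,0,0,0],[0,0,0,0,0,0],[0,0,0,0,0,0],[0,0,0,0,0,0]],
])

```text
time_s: 8.4
eef_pos: [0.5306, -0.0139, 0.0563]
orientation: [0.0, 0.637, 0.771, 0.0]
wrist_force: [-0.5, -0.2, 0.3]
gripper_width: -0.0
grasp_force: 0.0
```

```bash
python3 -c "
from h import *
st([-.010,-.056,.055])"
```

```text
t 8.4 tcp in case mm [-10.2 -57.   56.3] tool z in case [ 0. -0. -1.] tool x [-0.002  1.    -0.   ] F [-0.5 -0.1  0.3] w -0.0
q [-0.24  0.42  1.81 -0.    0.91 -0.43]
shift tool [0.001  0.0002 0.0013]
```

Request:
drive_tool([
  [[0,0,0.001,0,0,0],[0,0,0.001,0,0,0],[0,0,0.001,0,0,0],[0,0,0.001,0,0,0],[0,0,0.001,0,0,0],[0,0,0,0,0,0],[0,0,0,0,0,0],[0,0,0,0,0,0]],
])

```text
time_s: 9.4
eef_pos: [0.5308, -0.0139, 0.0549]
orientation: [0.001, 0.637, 0.771, 0.0]
wrist_force: [-10.0, 1.6, 32.5]
gripper_width: 0.0
grasp_force: 16.0
```

```bash
python3 -c "
from h import *
st([-.010,-.056,.055])"
```

```text
t 9.4 tcp in case mm [-10.1 -57.   54.9] tool z in case [ 0.001 -0.001 -1.   ] tool x [-0.002  1.    -0.001] F [-9.6  3.5 32.5] w 0.0
q [-0.24  0.43  1.81 -0.    0.9  -0.43]
shift tool [ 0.001   0.0001 -0.0001]
```

The right end bottomed out with its top at 43.9 mm, which matches home. The left end stalled about 3 mm higher, which fits the tilt the frame still had then. I'll press the left end again to verify it.

Request:
drive_tool([
  [[0,0,-0.025,0,0,0],[0,0,-0.025,0,0,0],[0.038,0,0,0,0,0],[0.038,0,0,0,0,0],[0.037,0,0,0,0,0],[0,0,0.02,0,0,0],[0,0,0.02,0,0,0],[0,0,0,0,0,0]],
])

```text
time_s: 10.4
eef_pos: [0.5079, 0.0973, 0.06]
orientation: [-0.001, 0.637, 0.771, -0.001]
wrist_force: [0.0, 0.4, -0.7]
gripper_width: 0.0003
grasp_force: 0.0
```

Request:
drive_tool([
  [[0,0,0.003,0,0,0],[0,0,0.003,0,0,0],[0,0,0.002,0,0,0],[0,0,0.002,0,0,0],[0,0,0,0,0,0],[0,0,0,0,0,0],[0,0,0,0,0,0],[0,0,0,0,0,0]],
])

```text
time_s: 11.4
eef_pos: [0.5099, 0.097, 0.055]
orientation: [0.001, 0.637, 0.771, 0.001]
wrist_force: [-8.4, -0.5, 29.8]
gripper_width: 0.0001
grasp_force: 14.6
```

```bash
python3 -c "
from h import *
st([-.1,0,.2])"
```

```text
t 11.4 tcp in case mm [-9.8 55.8 55. ] tool z in case [ 0.003 -0.001 -1.   ] tool x [-0.002  1.    -0.001] F [-8.4  1.1 29.8] w 0.0001
q [-0.03  0.41  1.84 -0.    0.89 -0.22]
shift tool [-0.0557 -0.0899 -0.1452]
```

Both ends now bottom out at about 44 mm (tip height), so the frame is home with the lid open. Next I go up and over the lid, and come down behind it.

Request:
drive_tool([
  [[0,0,-0.025,0,0,0],[0,0,-0.03,0,0,0],[0,0,-0.03,0,0,0],[0,0,-0.03,0,0,0],[0,0,-0.03,0,0,0],[0,0,-0.03,0,0,0],[0,0,-0.03,0,0,0],[0,0,-0.02,0,0,0]],
])

```text
time_s: 12.4
eef_pos: [0.5096, 0.097, 0.2783]
orientation: [0.001, 0.637, 0.771, 0.001]
wrist_force: [1.0, -0.5, -0.7]
gripper_width: -0.0001
grasp_force: 0.0
```

Request:
drive_tool([
  [[-0.01,0.025,0,0,0,0],[-0.01,0.025,0,0,0,0],[-0.01,0.025,0,0,0,0],[-0.01,0.025,0,0,0,0],[-0.01,0.025,0,0,0,0],[-0.006,0.02,0,0,0,0],[0,0,0,0,0,0],[0,0,0,0,0,0]],
])

```text
time_s: 13.4
eef_pos: [0.6616, 0.0696, 0.2763]
orientation: [-0.0, 0.637, 0.771, -0.0]
wrist_force: [-0.2, 0.2, 0.1]
gripper_width: 0.0
grasp_force: 0.0
```

```bash
python3 -c "
from h import *
st([.13,0,.188])
f=manip.grab_frame('top');s=manip.grab_frame('scene')
a=cv2.resize(f['img'][80:220,200:330,::-1],None,fx=3,fy=3);b=cv2.resize(s['img'][140:280,260:390,::-1],None,fx=3,fy=3)
cv2.imwrite('pics/p5.png',np.hstack([a,b]))"
```

```text
t 13.4 tcp in case mm [134.    0.5 276.3] tool z in case [-0.001  0.    -1.   ] tool x [-0.002  1.     0.   ] F [-0.1  0.3  0.1] w 0.0
q [-0.06  0.45  1.17  0.    1.52 -0.25]
shift tool [-0.0005 -0.004   0.0883]
```

View pics/p5.png

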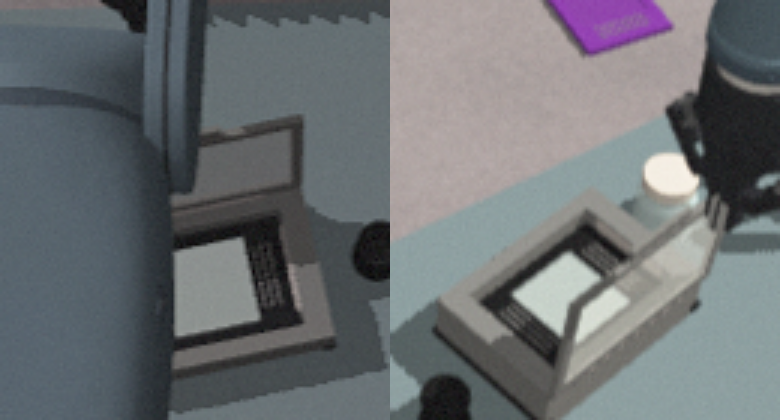

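Both crops show the frame lying flat and deep in the well with the lid still standing. The fingers are behind and above the lid at about (715,205). I'll go down behind it and pull slowly.

Request:
drive_tool([
  [[0,0,0.03,0,0,0],[0,0,0.03,0,0,0],[0,0,0.026,0,0,0],[0,-0.008,0,0,0,0],[0,-0.01,0,0,0,0],[0,-0.01,0,0,0,0],[0,-0.01,0,0,0,0],[0,-0.01,0,0,0,0]],
])

```text
time_s: 14.5
eef_pos: [0.6151, 0.0603, 0.1914]
orientation: [0.001, 0.637, 0.771, 0.001]
wrist_force: [2.3, 0.1, 1.2]
gripper_width: -0.0001
grasp_force: 0.7
```

```bash
python3 -c "
from h import *
st([.0256,0,.1763])"
```

```text
t 14.5 tcp in case mm [8.670e+01 1.000e-01 1.914e+02] tool z in case [ 0.003 -0.001 -1.   ] tool x [-0.002  1.    -0.001] F [ 2.3 -0.3  1.2] w -0.0001
q [-0.08  0.41  1.44  0.    1.29 -0.27]
shift tool [ 0.     -0.0611  0.0149]
```

The lid is being pushed with about 2 N. I'll follow its arc.

Request:
drive_tool([
  [[0,-0.008,0,0,0,0],[0,-0.008,0,0,0,0],[0,-0.008,0.001,0,0,0],[0,-0.008,0.002,0,0,0],[0,-0.008,0.002,0,0,0],[0,-0.008,0.003,0,0,0],[0,-0.007,0.003,0,0,0],[0,-0.006,0.004,0,0,0]],
])

```text
time_s: 15.5
eef_pos: [0.5547, 0.0488, 0.1751]
orientation: [-0.0, 0.637, 0.771, -0.0]
wrist_force: [1.2, 0.0, 2.1]
gripper_width: -0.0004
grasp_force: 0.7
```

Request:
drive_tool([
  [[0,-0.006,0.004,0,0,0],[0,-0.006,0.004,0,0,0],[0,-0.005,0.004,0,0,0],[0,-0.005,0.004,0,0,0],[0,-0.005,0.005,0,0,0],[0,-0.004,0.005,0,0,0],[0,-0.004,0.005,0,0,0],[0,0,0,0,0,0]],
])

```text
time_s: 16.5
eef_pos: [0.5201, 0.0423, 0.1437]
orientation: [-0.001, 0.637, 0.771, -0.0]
wrist_force: [-0.5, 0.1, 0.6]
gripper_width: 0.0002
grasp_force: 0.0
```

```bash
python3 -c "
from h import *
st([-.0281,0,.1137])
s=manip.grab_frame('scene')
cv2.imwrite('pics/p6.png',cv2.resize(s['img'][140:280,250:390,::-1],None,fx=4,fy=4))"
```

```text
t 16.5 tcp in case mm [-10.    0.2 143.7] tool z in case [-0.001  0.    -1.   ] tool x [-0.002  1.     0.   ] F [-0.5  0.2  0.6] w 0.0002
q [-0.13  0.3   1.74 -0.    1.11 -0.32]
shift tool [-0.0002 -0.018   0.03  ]
```

View pics/p6.png

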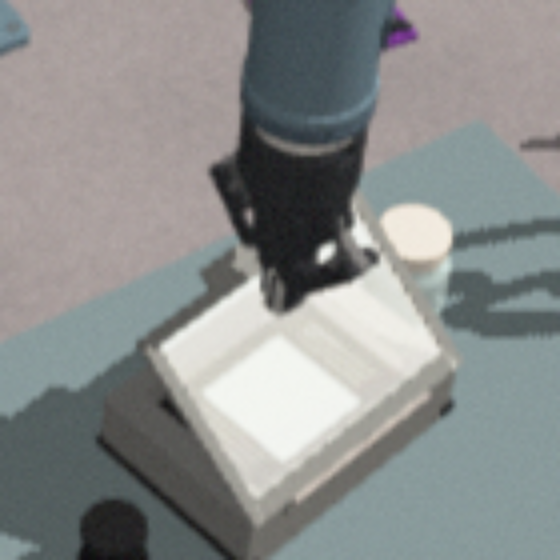

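The lid has folded to roughly 0.6 rad with the fingertips on its outer face, at about (280,300). I'll push on down and then press near the free edge.

Request:
drive_tool([
  [[0,-0.005,0.007,0,0,0],[0,-0.005,0.007,0,0,0],[0,-0.005,0.008,0,0,0],[0,-0.005,0.008,0,0,0],[0,-0.005,0.008,0,0,0],[0,-0.005,0.008,0,0,0],[0,-0.005,0.007,0,0,0],[0,-0.005,0.005,0,0,0]],
])

```text
time_s: 17.55
eef_pos: [0.481, 0.0347, 0.0858]
orientation: [-0.0, 0.637, 0.771, -0.0]
wrist_force: [0.7, 0.9, 1.2]
gripper_width: 0.0001
grasp_force: 0.4
```

```bash
python3 -c "
from h import *
st([-.060,0,.0785])"
```

```text
t 17.55 tcp in case mm [-49.9   0.   85.8] tool z in case [-0.001  0.    -1.   ] tool x [-0.002  1.     0.   ] F [0.9 0.7 1.2] w 0.0001
q [-0.16  0.31  1.9  -0.    0.93 -0.35]
shift tool [-0.     -0.0101  0.0073]
```

Request:
drive_tool([
  [[0,-0.006,0.001,0,0,0],[0,-0.004,0.002,0,0,0],[0,0,0.002,0,0,0],[0,0,0.002,0,0,0],[0,0,0.002,0,0,0],[0,0,0.001,0,0,0],[0,0,0,0,0,0],[0,0,0,0,0,0]],
])

```text
time_s: 18.55
eef_pos: [0.4718, 0.0329, 0.0765]
orientation: [0.0, 0.637, 0.771, 0.0]
wrist_force: [-2.2, 0.8, 4.2]
gripper_width: -0.0002
grasp_force: 2.4
```

```bash
python3 -c "
from h import *
st([-.060,0,.0785])"
```

```text
t 18.55 tcp in case mm [-59.3  -0.   76.5] tool z in case [ 0. -0. -1.] tool x [-0.002  1.    -0.   ] F [-2.   1.2  4.2] w -0.0002
q [-0.17  0.31  1.93 -0.    0.9  -0.36]
shift tool [ 0.     -0.0007 -0.002 ]
```

Request:
drive_tool([
  [[0,0,0.001,0,0,0],[0,0,0.001,0,0,0],[0,0,0.001,0,0,0],[0,0,0.001,0,0,0],[0,0,0,0,0,0],[0,0,0,0,0,0],[0,0,0,0,0,0],[0,0,0,0,0,0]],
])

```text
time_s: 19.55
eef_pos: [0.4719, 0.0329, 0.0759]
orientation: [0.001, 0.637, 0.771, 0.0]
wrist_force: [-12.5, 1.8, 40.6]
gripper_width: 0.0003
grasp_force: 20.3
```

```bash
python3 -c "
from h import *
st([-.060,0,.0785])"
```

```text
t 19.55 tcp in case mm [-59.1  -0.1  75.9] tool z in case [ 0.002 -0.001 -1.   ] tool x [-0.003  1.    -0.001] F [-12.    4.1  40.6] w 0.0003
q [-0.17  0.31  1.93 -0.    0.9  -0.36]
shift tool [ 0.0001 -0.0009 -0.0026]
```

The press reached a hard stop at 40 N with the tip at 65 mm, so the lid is seated. I'll lift away and check.

Request:
drive_tool([
  [[0,0,-0.02,0,0,0],[0,0,-0.03,0,0,0],[0,0,-0.03,0,0,0],[0.02,-0.03,-0.03,0,0,0],[0.04,-0.03,-0.03,0,0,0],[0.05,-0.02,0,0,0,0],[0.05,0,0,0,0,0],[0.05,0,0,0,0,0]],
])

```text
time_s: 20.55
eef_pos: [0.3531, 0.2254, 0.2126]
orientation: [0.0, 0.637, 0.771, 0.001]
wrist_force: [0.6, -0.1, 0.2]
gripper_width: -0.0
grasp_force: 0.0
```

```bash
python3 -c "
from h import *
st()
f=manip.grab_frame('top');s=manip.grab_frame('scene')
a=cv2.resize(f['img'][110:220,200:330,::-1],None,fx=3,fy=3);b=cv2.resize(s['img'][170:280,250:380,::-1],None,fx=3,fy=3)
for th in(0,.03):
  e=O+C@np.array([.07-.14*np.cos(th),0,.0675+.14*np.sin(th)]);print(th,(proj(s,e)-[250,170])*3+[390,0])
cv2.imwrite('pics/p7.png',np.hstack([a,b]))"
```

```text
t 20.55 tcp in case mm [-139.9  211.3  212.6] tool z in case [ 0.002  0.    -1.   ] tool x [-0.002  1.     0.   ] F [ 0.6 -0.2  0.2] w -0.0
q [0.3  0.04 1.87 0.   1.23 0.11]
0 [546.58106468 147.26925348]
0.03 [546.88095665 144.39439706]
```

View pics/p7.png

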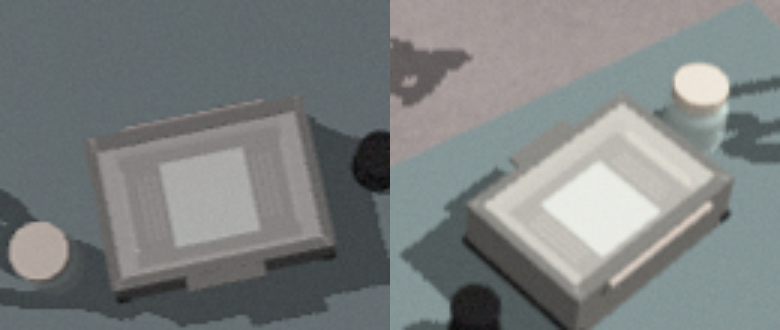

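The lid lies flat on the rim in both crops, with the frame home beneath it. The arm is clear, and the jar and loupe are where they were. I'll hand the job in.

```bash
python3 -c "
from station import manip
print(manip.close_job())"
```

```text
the job is handed in; nothing more can be done
None
```

The job is handed in at about 20.6 s: both ends of the frame bottomed at about 44 mm while the lid stood open, the lid is pressed shut, and the fingers pressed only on the end bars; the judge's result was not shown.

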